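# Make up two tooling kits for the wire bender

### The job

Make up the two tooling kits for the wire bender from the steel parts on the bench. In the oblong two-cell tray, put the V-grooved block in the larger cell and the small roller in the smaller one; in the squarish three-cell tray, put the T-shaped guide in the long cell that runs the tray's full width, the large roller in the larger of the other two cells and the stud in the smallest. Each part ends flat on the floor of its cell, the same way up as it now stands, and the hex nut, the flat ring and the clamp plate stay where they are.

Things in the scene. Friction and masses are not known exactly. Their poses are not given: they have to be found in the camera images.
- oblong_tray: Oblong tray, grey rims, black floor, 160 (x) by 76 (y) mm, fixed, any yaw, left or right on the bench. Floor 4 mm thick; rims and rib 4 mm wide, tops 12 mm above the bench. Origin: centre of its underside, z up. Two cells: the larger, 86 by 68 mm inside, centred at x -33, y 0 mm; the smaller, 62 by 68 mm, at x +45, y 0 mm.
- square_tray: Squarish tray, grey rims, black floor, 140 (x) by 134 (y) mm, fixed, any yaw, on the other side. Floor 4 mm thick; rims and ribs 4 mm wide, tops 12 mm above the bench. Origin: centre of its underside, z up. Three cells: the long one, 58 (x) by 126 (y) mm inside, centred at x -37, y 0 mm; the larger other, 70 by 70 mm, at x +31, y -28 mm; the smallest, 70 (x) by 52 (y) mm, at x +31, y +37 mm.
- vee_block: Block 60 (x) by 44 (y) by 36 (z) mm with a V groove 26 mm wide and 16 mm deep along x in its top; its long sides are plain upright faces, 44 mm apart along y. Loose bare steel on the bench. 0.45 to 0.8 kg. Origin: centre of its underside.
- large_roller: Large roller, a spool standing on end: diameter 48 mm, height 36 mm, both end flanges 11 mm thick, waist diameter 38 mm, dark centre mark on top. Loose bare steel on the bench. 0.3 to 0.55 kg. Origin: centre of its underside, z its axis.
- small_roller: Small roller, a spool standing on end: diameter 32 mm, height 36 mm, both end flanges 11 mm thick, waist diameter 22 mm, dark centre mark on top. Loose bare steel on the bench. 0.15 to 0.26 kg. Origin: centre of its underside, z its axis.
- tee_guide: Guide of inverted-T section, 96 mm long along x: a base 36 mm wide (y) and 12 mm high, with a 14 mm thick upright fin along its middle, full length, up to 47 mm. Loose bare steel on the bench. 0.45 to 0.8 kg. Origin: centre of its underside.
- stud: Stud: round foot of diameter 32 mm, 12 mm high, with a shank of diameter 20 mm rising from its middle to 62 mm. Loose bare steel on the bench. 0.15 to 0.26 kg. Origin: centre of its underside, z its axis.
- hex_nut: Bystander: hexagon nut, 52 mm over corners, 22 mm high, dark bore. Loose bare steel on the bench. Origin: centre of its underside.
- flat_ring: Bystander: flat ring, outside diameter 60 mm, hole 42 mm, 12 mm high. Loose bare steel on the bench. Origin: centre of its underside.
- clamp_plate: Bystander: flat plate 76 (x) by 28 (y) by 10 mm with two dark holes. Loose bare steel on the bench. Origin: centre of its underside.
Mind the look-alikes: they are no part of the job. What is shaped like the small_roller but brown or red is not meant.

How it is judged:
At the end, for the whole second after the job is handed in: Each part at rest, upright (0.1 rad), underside under 8 mm above the bench, within this far of its cell's centre in the tray's x, y (mm): V block 21, 15; small roller 17, 20; T guide 14, 18; large roller 14, 14; stud 22, 13. Released; bystanders moved under 25 mm (x of vee_block in the frame of oblong_tray between -0.054 and -0.012 m and y of vee_block in the frame of oblong_tray between -0.015 and 0.015 m and z of each of vee_block, small_roller in the frame of oblong_tray below 0.008 m and angle between each of vee_block, small_roller, tee_guide, large_roller, stud's own z axis and vertical below 0.1 rad and linear speed of each of vee_block, small_roller, tee_guide, large_roller, stud below 0.02 m/s and angular speed of each of vee_block, small_roller, tee_guide, large_roller, stud below 0.3 rad/s and x of small_roller in the frame of oblong_tray between 0.028 and 0.062 m and y of small_roller in the frame of oblong_tray between -0.02 and 0.02 m and x of tee_guide in the frame of square_tray between -0.051 and -0.023 m and y of tee_guide in the frame of square_tray between -0.018 and 0.018 m and z of each of tee_guide, large_roller, stud in the frame of square_tray below 0.008 m and x of large_roller in the frame of square_tray between 0.017 and 0.045 m and y of large_roller in the frame of square_tray between -0.042 and -0.014 m and x of stud in the frame of square_tray between 0.009 and 0.053 m and y of stud in the frame of square_tray between 0.024 and 0.05 m); the robot touches nothing.
It fails at once if the hex nut, the flat ring or the clamp plate is moved by more than 25 mm (distance of any of hex_nut, flat_ring, clamp_plate from where it was at the start of the episode above 0.025 m).
It also fails if it takes over 122 s, if anything falls off the work surface, if the arm or the gripper's body presses on something with over 40 N, if the wrist force passes 120 N, or if a joint passes its speed limit or range.

### The arm

A 6-joint arm with a two-finger parallel gripper is mounted at the origin on the work surface. World frame = base frame: x ahead of the robot, y to its left, z up, the work surface at z = 0. Lengths are in m, angles in rad, forces in N, time in s.
With the tool pointing down it reaches from about 0.25 to 0.725 m from the base axis. Payload 4 kg.
Tool frame: the origin (TCP) lies on the centre line of the jaws, within the pads' length; the fingertips stand ahead of it and the grasp point (between the pads) lies 3 mm ahead of it (bot.tcp_to_tips is the z of the fingertips in the tool frame, in m); z points along the fingers, y is the line along which they close (so a half turn about z gives the same grasp; the last joint's range is limited). The gripper opens to 85 mm and grips with 20 to 120 N. Pads are 22 mm wide; open, the fingers measure 114 mm over their backs; the gripper's body (76 mm by 85 mm) begins 54 mm behind the grasp point. The pads swing forward as they close: fully open they stand 13 mm farther back than shut.
Start: joints at [-1.141, 0.241, 0.005, 1.335, 0, 1.571], TCP at [0.208, -0.455, 0.253] pointing down, gripper open.
Joint ranges: [-2.72, 2.72], [-1.05, 1.87], [-1.09, 1.28], [-1.99, 2.15], [-1.42, 1.44], [-3.14, 3.14]. Speed limits (rad/s): [2.79, 2.79, 3.14, 3.14, 3.14, 3.14].

### API

Orientations are given as a unit quaternion [x, y, z, w].
In Python, from workcell import telemetry, camera, camera_params, ticket, boxes_of, cut_out, spot_point, bot gives the robot as it stands.
- The arm moves only by the shell command python3 -m creep 'ROWS'. ROWS is text: rows parted by semicolons, each of 5 numbers parted by spaces: the opening, from 0 (shut) to 1 (fully open), then the shift along the tool's x, y, z in units of 150 mm (1.0 is 150 mm), then the turn about the tool's z in units of 180 degrees (1.0 is 180 degrees). In form: claw x y z turn; .... A call has 1 to 12 rows; each row is the pose to reach, as a shift and turn from the pose commanded when the call began, along the tool's axes at that moment, turning the shorter way round; what a row does not reach only later rows make up. A row lasts 1/8 s, in which the tool goes at most 62.5 mm and 10.7 degrees, less where a joint would pass 70% of its speed; a pose out of reach is approached as far as the arm can. A call with a number of a shift or a turn outside -1 to 1 is refused whole. A call with a gripper value outside its range is refused whole. The fingers move at their own pace and stop on an object; the grip force is fixed at half the most. Time passes only in rows, so rows that repeat a pose let the fingers close. It gives the time, the measured TCP pose, the force, the opening and the grip force at its end, in the units of the state.
- telemetry.get_obs(): the state, without advancing time (a new reading comes with each control period).
- camera(name): name is "scene" or "top" or "wrist"; returns the picture (420x560x3 uint8, red, green, blue); there is no depth.
- camera_params(name): a dict with "camera_matrix" (3x3 intrinsics, pixels), "k1" (the pictures are not rectified: a ray, as slopes to the right and down, at radius r is drawn at 1 + k1 r^2 times it, then the intrinsics apply), "eye" and "attitude" of the camera in the world. Camera axes: x right, y down, z forward; pixel columns grow to the right and rows downward; lengths in m; the calibration is good to about 2 mm. A picture is of the moment at which its call begins: read the wrist's pose just before it. camera_params takes no time and is no camera call; for the wrist camera it gives the pose at the moment of the call.
- ticket.job_done(): hands the job in; it is judged then, once.
Trained networks look in the newest picture that a camera, given by its name, has taken for a name from the list of things; names that differ only in an ending like _2 or _b are one class to them, and where a whole thing is asked for, a point or a joint stands for the part that bears it (a point fixed in the world has none). Each returns a list of dicts, best first, with "conf" (0 to 1); they miss things now and then, are a little off and sometimes report something else, mostly with a low value. They report only what shows in the picture. A call takes as long as a camera call. They do not tell look-alikes from the thing itself.
- boxes_of(thing, camera): "at" ([x, y, z] in m, in world coordinates, good to about 4 mm: the middle of the surface that is visible of it).
- cut_out(thing, camera): "pixels" (420x560 bool, what is visible of it).
- spot_point(thing, camera): "at" ([x, y, z] in m, in world coordinates, good to about 4 mm: a listed point, or the origin of a listed thing).
The state is a dict: "clock": time; "joint_pos": joint angles; "joint_vel": joint speeds; "tau": joint torques, N m; "eef_pos": TCP position; "tool_rot": TCP orientation; "ft_force": force on the tool from outside, world axes, zero at the start; "ft_torque": the same for the moment, N m; "grip_width": finger opening in m; "grasp_force": force on a finger pad.
Only numpy, scipy, OpenCV 4.12 (cv2) and the standard library are available. Lean on these libraries where they do the work, as an engineer would, in place of code of your own. Each camera call takes 0.05 s, during which the arm holds its last target. There are 200 camera calls.

## Working session

There is one attempt and no reset: what is moved stays moved. The work goes in short steps, Python scripts to look and compute and a shell command to move; the robot and the scene stay as the last step left them, time stands still between calls to the robot, and variables do not carry over. Pictures are saved under pics/ and viewed, at most 14 in all, crops included, and the job is handed in when it is done.

```bash
ls; mkdir -p pics; python3 - <<'E'
from workcell import telemetry, camera, camera_params, bot
import cv2
o=telemetry.get_obs()
print({k:o[k] for k in('clock','eef_pos','tool_rot','grip_width')}, bot.tcp_to_tips)
for n in('top','scene'):
    cv2.imwrite(f'pics/{n}0.png',camera(n)[:,:,::-1]); p=camera_params(n); print(n,p)
E
```

```text
pics
{'clock': 0.0, 'eef_pos': array([ 0.20808546, -0.453987  ,  0.25240885]), 'tool_rot': array([ 9.76994705e-01,  2.13260983e-01, -2.33337519e-04, -1.02201346e-03]), 'grip_width': 0.08521285478112353} 0.022
top {'camera_matrix': array([[516.22899004,   0.        , 283.22933171],
       [  0.        , 516.22899004, 199.74828063],
       [  0.        ,   0.        ,   1.        ]]), 'k1': -0.1015812459798922, 'eye': array([0.4043105 , 0.00966527, 1.2607456 ]), 'attitude': array([ 0.71434987, -0.69793559,  0.04042604, -0.0309177 ])}
scene {'camera_matrix': array([[430.98940589,   0.        , 275.30834878],
       [  0.        , 430.98940589, 210.44878388],
       [  0.        ,   0.        ,   1.        ]]), 'k1': 0.022163398746662538, 'eye': array([0.86008629, 0.41108153, 0.61781936]), 'attitude': array([ 0.33752228,  0.87020611, -0.33672481, -0.12424344])}
```

```bash
python3 - <<'E'
from workcell import telemetry, boxes_of, spot_point
import numpy as np
for t in 'oblong_tray square_tray vee_block large_roller small_roller tee_guide stud hex_nut flat_ring clamp_plate'.split():
    for c in('top','scene'):
        print(t,c,[(np.round(d['at'],3).tolist(),round(d['conf'],2)) for d in spot_point(t,c)][:4])
print(telemetry.get_obs()['clock'])
E
```

```text
oblong_tray top [([0.552, 0.293, -0.0], 0.97), ([0.557, 0.09, -0.004], 0.4)]
oblong_tray scene [([0.549, 0.296, -0.003], 0.78), ([0.557, -0.307, 0.002], 0.57)]
square_tray top [([0.554, -0.306, 0.002], 0.86)]
square_tray scene [([0.555, -0.305, 0.001], 0.8), ([0.556, -0.076, -0.0], 0.72)]
vee_block top [([0.555, -0.07, 0.004], 0.65)]
vee_block scene [([0.554, -0.074, -0.001], 0.83)]
large_roller top [([0.447, -0.119, 0.004], 0.77), ([0.666, 0.009, 0.0], 0.42), ([0.553, -0.305, 0.003], 0.25), ([0.558, 0.09, -0.003], 0.17)]
large_roller scene [([0.445, -0.12, 0.002], 0.68), ([0.56, 0.088, 0.005], 0.18)]
small_roller top [([0.372, -0.061, 0.004], 0.55), ([0.453, 0.004, 0.005], 0.54), ([0.351, 0.0, 0.001], 0.43)]
small_roller scene [([0.348, -0.0, -0.001], 0.72), ([0.374, -0.064, 0.0], 0.63)]
tee_guide top [([0.438, 0.112, 0.003], 0.59), ([0.666, 0.004, 0.001], 0.21)]
tee_guide scene [([0.441, 0.111, 0.001], 0.8)]
stud top [([0.557, 0.089, -0.008], 0.58)]
stud scene [([0.561, 0.091, 0.003], 0.72)]
hex_nut top [([0.669, 0.008, -0.001], 0.8)]
hex_nut scene [([0.669, 0.003, -0.003], 0.88), ([0.442, 0.107, 0.001], 0.54)]
flat_ring top [([0.667, 0.109, -0.004], 0.55)]
flat_ring scene [([0.67, 0.108, -0.003], 0.84)]
clamp_plate top [([0.66, -0.106, 0.001], 0.56)]
clamp_plate scene [([0.664, -0.106, 0.002], 0.63)]
1.1
```

View pics/top0.png

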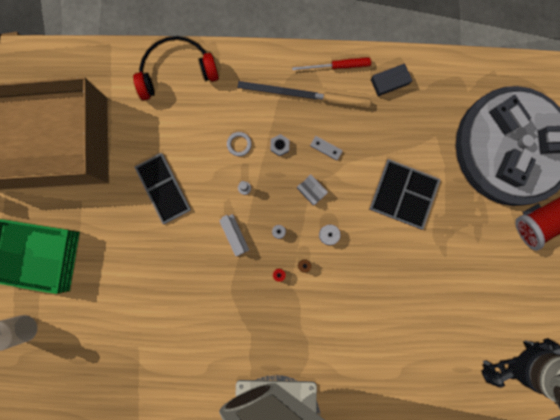

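View pics/scene0.png

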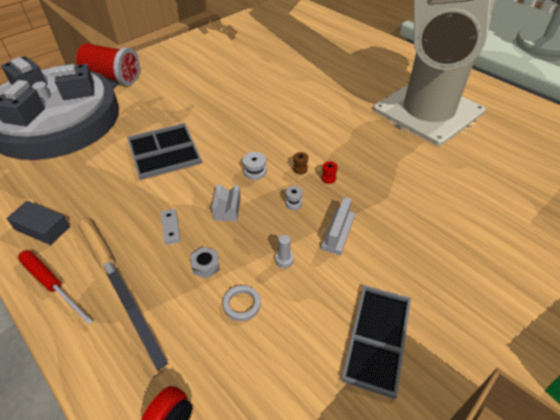

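Top picture: the small-roller candidates are grey at (279,232), red at (279,275) and brown at (305,266). The grey one is the match. The other parts in this view:
- large roller (330,235)
- V block (313,190)
- T guide (234,236)
- stud (245,188)
- oblong tray (162,188)
- square tray (405,194)

Next I'll fit the models to the masks from both views and check a close crop.

```bash
cat > h.py <<'E'
import numpy as np, cv2
from scipy.spatial.transform import Rotation as R
from scipy.optimize import minimize
from workcell import telemetry, camera, camera_params, boxes_of, cut_out, spot_point
def box(x,y,z0,z1): return np.array([[i*x/2,j*y/2,z] for i in(-1,1) for j in(-1,1) for z in(z0,z1)])
def cyl(r,z0,z1): return np.array([[r*np.cos(a),r*np.sin(a),z] for a in np.linspace(0,2*np.pi,25)[:-1] for z in(z0,z1)])
M={'oblong_tray':[box(.16,.076,0,.012)],'square_tray':[box(.14,.134,0,.012)],'vee_block':[box(.06,.044,0,.036)],
'large_roller':[cyl(.024,0,.011),cyl(.019,.01,.026),cyl(.024,.025,.036)],'small_roller':[cyl(.016,0,.011),cyl(.011,.01,.026),cyl(.016,.025,.036)],
'tee_guide':[box(.096,.036,0,.012),box(.096,.014,.01,.047)],'stud':[cyl(.016,0,.012),cyl(.01,.01,.062)]}
def proj(P,p):
    c=R.from_quat(p['attitude']).inv().apply(np.atleast_2d(P)-p['eye']); s=c[:,:2]/c[:,2:]
    s=s*(1+p['k1']*(s**2).sum(1,keepdims=True)); K=p['camera_matrix']; return s@K[:2,:2].T+K[:2,2]
def ray(uv,p):
    K=p['camera_matrix'];d=(np.array(uv,float)-K[:2,2])/K[0,0];s=d.copy()
    for _ in range(20): s=d/(1+p['k1']*(s**2).sum())
    return p['eye'],R.from_quat(p['attitude']).apply([*s,1])
def onplane(uv,p,z): o,d=ray(uv,p); return o+d*(z-o[2])/d[2]
def pose(parts,v): return [R.from_euler('z',v[2]).apply(q)+[v[0],v[1],v[3]] for q in parts]
def draw(parts,v,p,S=4,shape=(420,560)):
    m=np.zeros((shape[0]*S,shape[1]*S),np.uint8)
    for q in pose(parts,v): cv2.fillConvexPoly(m,cv2.convexHull(np.round(proj(q,p)*S+(S-1)/2).astype(np.int32)),1)
    return m
def fit(t,views,x0,yaws,fz=True):
    ms=[(cv2.resize(m.astype(np.uint8),None,fx=4,fy=4,interpolation=cv2.INTER_NEAREST),p) for m,p in views]
    def c(v):
        v=np.array([v[0],v[1],v[2]*20,v[3] if fz else 0]); s=0
        for m,p in ms:
            d=draw(M[t],v,p); s+=1-(d&m).sum()/max(1,(d|m).sum())
        return s/len(ms)
    best=None
    for y in yaws:
        a=np.array([x0[0],x0[1],y/20,0]); S=np.vstack([a]+[a+np.eye(4)[i]*.008 for i in range(4)])
        r=minimize(c,a,method='Nelder-Mead',options=dict(initial_simplex=S,maxfev=160,xatol=1e-4,fatol=1e-4))
        if best is None or r.fun<best.fun: best=r
    return np.array([best.x[0],best.x[1],best.x[2]*20,best.x[3]]),best.fun
def mask(t,c,near,p):
    b=[]
    for d in cut_out(t,c):
        m=d['pixels']; v,u=np.nonzero(m)
        if len(u) and np.hypot(*(np.array([u.mean(),v.mean()])-proj([*near,.015],p)[0]))<20: b.append(m)
    return b[0] if b else None
def togo(x,y,z,yaw):
    """yaw: wanted world direction of the jaws' closing line; prints shift/turn in move units, and per-part"""
    o=telemetry.get_obs(); q=R.from_quat(o['tool_rot']); d=q.inv().apply(np.array([x,y,z])-o['eef_pos'])/.15
    ty=q.apply([0,1,0]); cur=np.arctan2(ty[1],ty[0]); e=(yaw-cur+np.pi/2)%np.pi-np.pi/2
    print('shift',d.round(3),'turn',round(-e/np.pi,4),'or',round(-(e-np.sign(e)*np.pi)/np.pi,4),'j6',o['joint_pos'][5].round(2),'t',o['clock'],'tcp',o['eef_pos'].round(4),'w',o['grip_width'].round(4))
E
python3 - <<'E'
from h import *
P={c:camera_params(c) for c in('top','scene')}; I={c:camera(c) for c in P}
X={'oblong_tray':(.551,.294),'square_tray':(.555,-.306),'vee_block':(.555,-.072),'large_roller':(.446,-.12),'small_roller':(.453,.004),'tee_guide':(.439,.111),'stud':(.559,.09)}
for t,x in X.items():
    V=[(m,P[c]) for c in P if (m:=mask(t,c,x,P[c])) is not None]
    v,f=fit(t,V,x,[0] if 'roller' in t or t=='stud' else np.arange(0,3.1,.39))
    print(t,len(V),v.round(4),'cost',round(f,3))
def crop(c,u,v,h): return cv2.resize(I[c][v-h:v+h,u-h:u+h,::-1],(390,290) if 0 else (290,290),interpolation=cv2.INTER_CUBIC)
cv2.imwrite('pics/crop.png',np.vstack([np.hstack([crop('top',405,194,42),crop('top',162,188,42)]),np.hstack([crop('top',290,250,35),crop('scene',300,180,35)])]))
E
```

```text
oblong_tray 1 [ 0.5547  0.2944  3.6493 -0.013 ] cost 0.029
square_tray 2 [ 5.5420e-01 -3.0360e-01  1.2256e+00  2.0000e-04] cost 0.031
vee_block 2 [ 5.566e-01 -7.400e-02  7.697e-01 -4.000e-04] cost 0.095
large_roller 2 [ 0.449  -0.1183  0.0212 -0.0022] cost 0.099
small_roller 2 [ 0.4531  0.0047  0.1638 -0.0019] cost 0.178
tee_guide 2 [ 0.4436  0.1121  0.4549 -0.0008] cost 0.068
stud 2 [5.594e-01 9.020e-02 1.721e-01 4.000e-04] cost 0.107
```

View pics/crop.png

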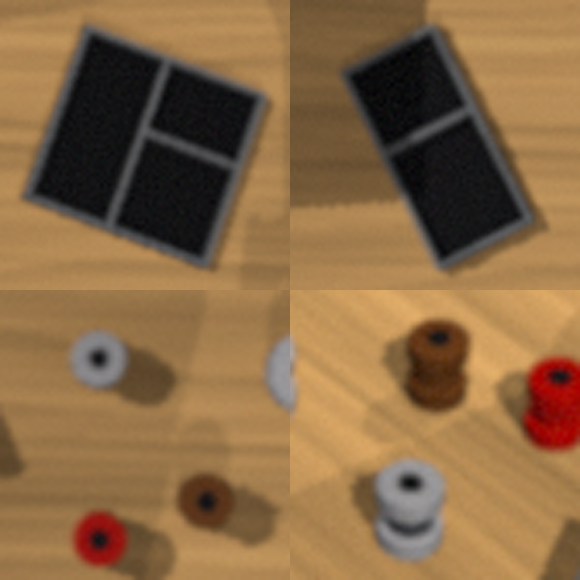

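The crop confirms the grey spool as the small roller. The square tray's long cell is at its left (+y) and its smallest cell at the top, so its yaw is -1.916. The oblong tray's small cell is at the top, so its yaw is 0.508. Next I'll go above the small roller.

```bash
python3 - <<'E'
from h import *
o=telemetry.get_obs(); y=R.from_quat(o['tool_rot']).apply([[1,0,0],[0,1,0]]); print(y.round(3))
togo(.453,.005,.2,np.arctan2(y[1][1],y[1][0]))
E
```

```text
[[ 0.909  0.417 -0.   ]
 [ 0.417 -0.909 -0.   ]]Traceback (most recent call last):
  File "<stdin>", line 3, in <module>
  File "h.py", line 46, in togo
    print('shift',d.round(3),'turn',round(-e/np.pi,4),'or',round(-(e-np.sign(e)*np.pi)/np.pi,4),'j6',o['joint_pos'][5].round(2),'t',o['clock'],'tcp',o['eef_pos'].round(4),'w',o['grip_width'].round(4))
                                                                                                                                                                               ^^^^^^^^^^^^^^^^^^^^^
AttributeError: 'float' object has no attribute 'round'
```

```bash
sed -i "s/o\['grip_width'\].round(4)/round(float(o['grip_width']),4)/" h.py
python3 -m creep '1 0.92 -0.7 0.12 0;1 0.92 -0.7 0.12 0;1 0.92 -0.7 0.12 0' && python3 -m creep '1 0.92 -0.7 0.12 0;1 0.92 -0.7 0.12 0;1 0.92 -0.7 0.12 0;1 0.92 -0.7 0.12 0'
python3 - <<'E'
from h import *
togo(.453,.005,.2,0)
E
```

```text
clock: 2.28
eef_pos: [0.2905, -0.2997, 0.2351]
tool_rot: [0.977, 0.213, 0.0, -0.0]
ft_force: [0.4, 0.2, 0.0]
grip_width: 0.0858
grasp_force: 0.0
clock: 2.78
eef_pos: [0.3726, -0.1459, 0.2171]
tool_rot: [0.976, 0.217, -0.0, -0.0]
ft_force: [-0.1, -0.3, 1.3]
grip_width: 0.0855
grasp_force: 0.0
shift [ 0.911 -0.685  0.114] turn -0.361 or 0.639 j6 2.33 t 2.775 tcp [ 0.3726 -0.1459  0.2171] w 0.0855
```

```bash
python3 -m creep '1 0.91 -0.685 0.114 0;1 0.91 -0.685 0.114 0;1 0.91 -0.685 0.114 0;1 0.91 -0.685 0.114 0'
python3 - <<'E'
from h import *
p=camera_params('wrist'); im=camera('wrist')[:,:,::-1].copy()
X={'small_roller':(.4531,.0047,0,0),'tee_guide':(.4436,.1121,.4549,0),'vee_block':(.5566,-.074,.7697,0),'large_roller':(.449,-.1183,0,0),'stud':(.5594,.0902,0,0)}
for t,v in X.items():
    c=R.from_quat(p['attitude']).inv().apply(np.array([v[0],v[1],.02])-p['eye'])
    if c[2]>.05:
        m=draw(M[t],v,p,1); k,_=cv2.findContours(m,0,1); cv2.drawContours(im,k,-1,(0,255,0),1)
cv2.imwrite('pics/w1.png',im); print(p['eye'])
for t in('small_roller','tee_guide'): print([(d['at'].round(4) if hasattr(d['at'],'round') else d['at'],d['conf']) for d in spot_point(t,'wrist')])
o=telemetry.get_obs()
togo(.453,.005,.2,0)
E
```

```text
clock: 3.28
eef_pos: [0.454, 0.0029, 0.1999]
tool_rot: [0.977, 0.215, -0.0, 0.0]
ft_force: [0.4, -0.8, -0.5]
grip_width: 0.0855
grasp_force: 0.0
[0.51951639 0.03393397 0.32018572]
[([0.4522, 0.0027, -0.0036], 0.85), ([0.3522, 0.0016, -0.0025], 0.79), ([0.3731, -0.0647, 0.0019], 0.64), ([0.558, 0.092, 0.0021], 0.44)]
[([0.4457, 0.1074, -0.0034], 0.69)]
shift [ 0.015 -0.026  0.001] turn -0.3636 or 0.6364 j6 2.71 t 3.425 tcp [4.525e-01 4.000e-04 2.002e-01] w 0.0852
```

View pics/w1.png

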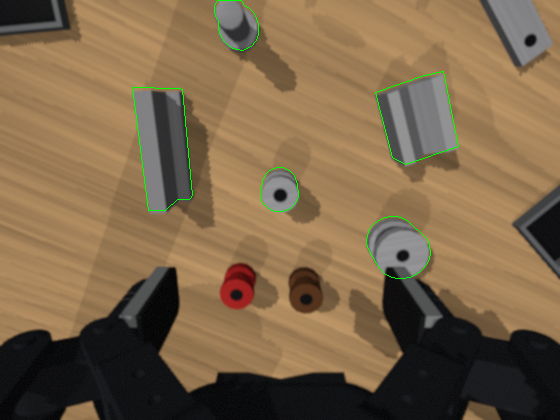

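Picture: the green model outlines lie on the small roller (279,190), T guide (162,150), V block (416,120), large roller (398,247) and stud (237,25). The red (237,287) and brown (305,290) decoys are clear of the grasp, so I'll take the small roller.

```bash
python3 -m creep '1 0.01 -0.015 0.4 0;1 0.01 -0.015 0.8 0;1 0.01 -0.015 0.95 0;1 0.01 -0.015 0.95 0' && python3 -m creep '1 0 0 0.1 0;1 0 0 0.17 0;1 0 0 0.17 0;0 0 0 0.17 0;0 0 0 0.17 0;0 0 0 0.17 0;0 0 0 0.17 0;0 0 0 0.17 0;0 0 0 0.17 0'
python3 - <<'E'
from h import *
c,s=np.cos(.508),np.sin(.508); T=lambda x,y:(.552+c*x-s*y,.2925+s*x+c*y)
print(T(-.033,0),T(.045,0))
togo(*T(.045,0),.12,.508)
E
```

```text
clock: 3.92
eef_pos: [0.4512, 0.0027, 0.0564]
tool_rot: [0.977, 0.212, -0.002, -0.0]
ft_force: [0.9, -0.1, -0.7]
grip_width: 0.0855
grasp_force: 0.0
clock: 5.05
eef_pos: [0.4539, 0.0042, 0.0328]
tool_rot: [0.977, 0.213, 0.001, 0.0]
ft_force: [-2.1, -1.7, 6.1]
grip_width: 0.0295
grasp_force: 58.8
(np.float64(0.5231672691719941), np.float64(0.27644778417165544)) (np.float64(0.5913173602200081), np.float64(0.3143893852204698))
shift [ 1.695 -1.497 -0.581] turn 0.4751 or -0.5249 j6 2.72 t 5.05 tcp [0.4539 0.0042 0.0328] w 0.0295
```

```bash
python3 -m creep '0 0 0 -0.3 0;0 0 0 -0.6 0;0 0.25 -0.2 -0.6 -0.06;0 0.5 -0.45 -0.6 -0.12;0 0.75 -0.7 -0.6 -0.18;0 0.9 -0.85 -0.6 -0.24;0 0.95 -0.85 -0.6 -0.3;0 0.95 -0.85 -0.6 -0.36;0 0.95 -0.85 -0.6 -0.42;0 0.95 -0.85 -0.6 -0.48;0 0.95 -0.85 -0.6 -0.525;0 0.95 -0.85 -0.6 -0.525'
python3 - <<'E'
from h import *
togo(.5913,.3144,.12,.508)
E
```

```text
clock: 6.55
eef_pos: [0.5292, 0.1795, 0.1214]
tool_rot: [0.507, 0.862, -0.001, -0.001]
ft_force: [1.6, -0.3, -2.2]
grip_width: 0.0296
grasp_force: 60.0
shift [0.585 0.798 0.008] turn -0.0004 or 0.9996 j6 1.39 t 6.55 tcp [0.5292 0.1795 0.1214] w 0.0296
```

```bash
python3 -m creep '0 0.3 0.4 0 0;0 0.585 0.8 0 0;0 0.585 0.8 0 0;0 0.585 0.8 0 0'
python3 - <<'E'
from h import *
p=camera_params('wrist'); im=camera('wrist')[:,:,::-1].copy()
for v in [(.552,.2925,.508,0)]:
    c,s=np.cos(v[2]),np.sin(v[2])
    for cx,w,h in((-.033,.086,.068),(.045,.062,.068),(0,.16,.076)):
        q=np.array([[cx+i*w/2,j*h/2,.012] for i,j in((-1,-1),(1,-1),(1,1),(-1,1))]); q=R.from_euler('z',v[2]).apply(q)+[v[0],v[1],0]
        cv2.polylines(im,[proj(q,p).astype(np.int32)],True,(0,255,0),1)
cv2.imwrite('pics/w2.png',im); togo(.5913,.3144,.12,.508)
E
```

```text
clock: 7.05
eef_pos: [0.5918, 0.3164, 0.1209]
tool_rot: [0.506, 0.862, -0.0, -0.0]
ft_force: [-0.3, -0.7, -1.9]
grip_width: 0.0292
grasp_force: 60.2
shift [-0.003 -0.001  0.006] turn -0.0001 or 0.9999 j6 1.55 t 7.1 tcp [0.5913 0.3149 0.1209] w 0.0302
```

View pics/w2.png

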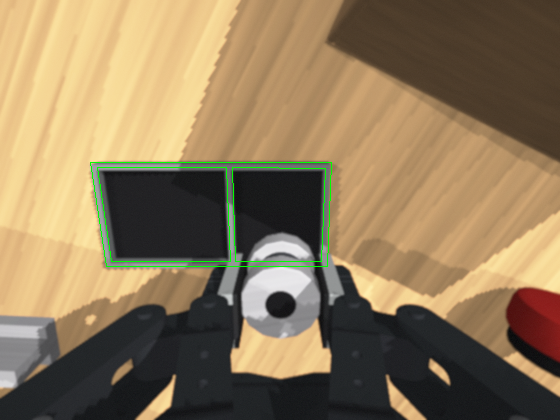

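The tray outline lies on the rims and rib (91–330, 163–267), and the roller is held upright at (281,290). I'll lower and release it.

```bash
python3 -m creep '0 0 0 0.3 0;0 0 0 0.5 0;0 0 0 0.557 0;0 0 0 0.557 0;0 0 0 0.557 0;0.6 0 0 0.557 0;0.6 0 0 0.557 0;0.6 0 0 0.557 0;0.6 0 0 0.2 0;0.6 0 0 -0.1 0;1 0 0 -0.1 0'
python3 - <<'E'
from h import *
togo(.5566,-.074,.12,.7697+np.pi/2)
E
```

```text
clock: 8.48
eef_pos: [0.5949, 0.3163, 0.143]
tool_rot: [0.507, 0.862, 0.005, 0.003]
ft_force: [-0.1, 0.3, 0.7]
grip_width: 0.0675
grasp_force: 0.0
shift [-2.149 -1.491  0.138] turn 0.4168 or -0.5832 j6 1.55 t 8.475 tcp [0.5949 0.3163 0.143 ] w 0.0675
```

```bash
python3 -m creep '1 -0.25 -0.2 0 -0.06;1 -0.5 -0.4 0 -0.12;1 -0.75 -0.6 0 -0.18;1 -1 -0.75 0 -0.24;1 -1 -0.75 0 -0.3;1 -1 -0.75 0 -0.36;1 -1 -0.75 0 -0.42;1 -1 -0.75 0 -0.48;1 -1 -0.75 0 -0.54;1 -1 -0.75 0 -0.583;1 -1 -0.75 0 -0.583'
python3 - <<'E'
from h import *
togo(.5566,-.074,.12,.7697+np.pi/2)
E
```

```text
clock: 9.85
eef_pos: [0.5661, 0.1288, 0.1363]
tool_rot: [-0.374, 0.927, 0.0, -0.001]
ft_force: [-0.1, 0.3, -0.4]
grip_width: 0.0856
grasp_force: 0.0
shift [ 0.984 -0.929  0.109] turn -0.0007 or 0.9993 j6 -0.54 t 9.85 tcp [0.5661 0.1288 0.1363] w 0.0856
```

```bash
python3 -m creep '1 0.3 -0.3 0.1 0;1 0.6 -0.6 0.1 0;1 0.9 -0.85 0.1 0;1 0.984 -0.93 0.1 0;1 0.984 -0.93 0.4 0;1 0.984 -0.93 0.6 0;1 0.984 -0.93 0.695 0;1 0.984 -0.93 0.695 0' && python3 -m creep '0 0 0 0 0;0 0 0 0 0;0 0 0 0 0;0 0 0 0 0;0 0 0 0 0;0 0 0 -0.3 0;0 0 0 -0.6 0;0 0 0 -0.6 0'
python3 - <<'E'
from h import *
togo(.5232,.2764,.12,.508+np.pi/2)
E
```

```text
clock: 10.85
eef_pos: [0.5571, -0.0733, 0.0321]
tool_rot: [-0.375, 0.927, 0.001, -0.001]
ft_force: [0.2, -0.1, 0.5]
grip_width: 0.0851
grasp_force: 0.0
clock: 11.85
eef_pos: [0.5604, -0.0744, 0.1264]
tool_rot: [-0.375, 0.927, -0.002, 0.003]
ft_force: [0.9, 0.0, -6.8]
grip_width: 0.0429
grasp_force: 64.9
shift [-1.448  1.853  0.038] turn 0.0831 or -0.9169 j6 -0.9 t 11.85 tcp [ 0.5604 -0.0744  0.1264] w 0.0429
```

```bash
python3 -m creep '0 -0.2 0.25 0 0;0 -0.4 0.5 0 0.04;0 -0.6 0.75 0 0.083;0 -0.75 0.95 0 0.083;0 -0.75 0.95 0 0.083'
python3 - <<'E'
from h import *
togo(.5232,.2764,.12,.508+np.pi/2)
E
```

```text
clock: 12.48
eef_pos: [0.537, 0.1091, 0.1201]
tool_rot: [-0.254, 0.967, 0.0, -0.002]
ft_force: [-0.3, -0.8, -6.8]
grip_width: 0.0428
grasp_force: 64.9
shift [-4.670e-01  1.017e+00  1.000e-03] turn 0.0016 or -0.9984 j6 -0.31 t 12.475 tcp [0.537  0.1091 0.1201] w 0.0428
```

```bash
python3 -m creep '0 -0.15 0.35 0 0;0 -0.3 0.7 0 0;0 -0.467 1 0 0;0 -0.467 1 0 0;0 -0.467 1 0.3 0;0 -0.467 1 0.5 0;0 -0.467 1 0.553 0;0 -0.467 1 0.553 0;0 -0.467 1 0.553 0'
python3 - <<'E'
from h import *
togo(.5232,.2764,.037,.508+np.pi/2)
E
```

```text
clock: 13.6
eef_pos: [0.5278, 0.2707, 0.0397]
tool_rot: [-0.251, 0.968, -0.0, -0.0]
ft_force: [1.9, 0.3, -6.7]
grip_width: 0.0427
grasp_force: 65.4
shift [0.008 0.048 0.018] turn -0.0003 or 0.9997 j6 -0.03 t 13.6 tcp [0.5278 0.2707 0.0397] w 0.0427
```

```bash
python3 -m creep '0 0 0.04 0 0;0 0 0.04 0.02 0;0 0 0.04 0.02 0;0.65 0 0.04 0.02 0;0.65 0 0.04 0.02 0;0.65 0 0.04 0.02 0;0.7 0 0.04 -0.3 0;0.7 0 0.04 -0.6 0;0.7 0 0.04 -0.6 0'
python3 - <<'E'
from h import *
togo(.5594,.0902,.14,.508+np.pi/2)
E
```

```text
clock: 14.72
eef_pos: [0.5277, 0.2785, 0.1348]
tool_rot: [-0.251, 0.968, 0.001, 0.005]
ft_force: [0.1, -0.4, 0.0]
grip_width: 0.0599
grasp_force: 0.0
shift [ 0.426 -1.199 -0.039] turn 0.0001 or -0.9999 j6 -0.02 t 14.725 tcp [0.5277 0.2785 0.1348] w 0.0599
```

```bash
python3 -m creep '0.6 0.15 -0.4 0 0;0.6 0.3 -0.75 0 0;0.6 0.4 -1 0 0;0.6 0.426 -1 0 0;0.6 0.426 -1 0 0'  
python3 - <<'E'
from h import *
togo(.5594,.0902,.045,.508+np.pi/2)
E
```

```text
clock: 15.35
eef_pos: [0.5413, 0.1148, 0.1294]
tool_rot: [-0.251, 0.968, 0.0, -0.001]
ft_force: [-0.1, -0.3, 0.3]
grip_width: 0.0512
grasp_force: 0.0
shift [-0.026 -0.202  0.562] turn -0.0001 or 0.9999 j6 -0.3 t 15.35 tcp [0.5413 0.1148 0.1294] w 0.0512
```

```bash
python3 -m creep '0.6 -0.026 -0.2 0 0;0.6 -0.026 -0.2 0 0;0.6 -0.026 -0.2 0.3 0;0.6 -0.026 -0.2 0.5 0;0.6 -0.026 -0.2 0.56 0;0.6 -0.026 -0.2 0.56 0' && python3 -m creep '0 0 0 0 0;0 0 0 0 0;0 0 0 0 0;0 0 0 0 0;0 0 0 0 0;0 0 0 0 0;0 0 0 -0.3 0;0 0 0 -0.6 0;0 0 0 -0.6 0'
python3 - <<'E'
from h import *
c,s=np.cos(-1.916),np.sin(-1.916); T=lambda x,y:(.5542+c*x-s*y,-.3036+s*x+c*y)
print(np.round([T(-.037,0),T(.031,-.028),T(.031,.037)],4))
togo(*T(.031,.037),.14,.508+np.pi/2)
E
```

```text
clock: 16.1
eef_pos: [0.5595, 0.0915, 0.0458]
tool_rot: [-0.252, 0.968, 0.0, -0.0]
ft_force: [-0.3, 0.6, -0.0]
grip_width: 0.0516
grasp_force: 0.0
clock: 17.23
eef_pos: [0.5626, 0.0909, 0.14]
tool_rot: [-0.251, 0.968, -0.0, 0.004]
ft_force: [0.3, -0.7, -2.1]
grip_width: 0.0186
grasp_force: 58.7
[[ 0.5667 -0.2688]
 [ 0.5174 -0.3233]
 [ 0.5785 -0.3453]]
shift [ 1.322 -2.592 -0.003] turn 0.0 or -1.0 j6 -0.35 t 17.225 tcp [0.5626 0.0909 0.14  ] w 0.0186
```

```bash
python3 -m creep '0 0.15 -0.35 0 0;0 0.3 -0.7 0 0;0 0.44 -0.86 0 0;0 0.44 -0.86 0 0' && python3 -m creep '0 0.15 -0.35 0 0;0 0.3 -0.7 0 0;0 0.44 -0.86 0 0;0 0.44 -0.86 0 0'
python3 - <<'E'
from h import *
togo(.5785,-.3453,.14,.508+np.pi/2)
E
```

```text
clock: 17.73
eef_pos: [0.5631, -0.0566, 0.134]
tool_rot: [-0.249, 0.968, 0.001, -0.002]
ft_force: [-0.9, 0.1, -3.7]
grip_width: 0.0184
grasp_force: 59.1
clock: 18.23
eef_pos: [0.5691, -0.2003, 0.1344]
tool_rot: [-0.25, 0.968, 0.001, -0.001]
ft_force: [0.4, -0.9, -2.3]
grip_width: 0.0187
grasp_force: 59.4
shift [ 0.413 -0.876 -0.038] turn -0.0008 or 0.9992 j6 -0.84 t 18.225 tcp [ 0.5691 -0.2003  0.1344] w 0.0187
```

```bash
python3 -m creep '0 0.15 -0.35 0 0;0 0.3 -0.7 0 0;0 0.413 -0.876 0 0;0 0.413 -0.876 0 0;0 0.413 -0.876 0 0'
python3 - <<'E'
from h import *
p=camera_params('wrist'); im=camera('wrist')[:,:,::-1].copy()
for cx,cy,w,h in((-.037,0,.058,.126),(.031,-.028,.07,.07),(.031,.037,.07,.052),(0,0,.14,.134)):
    q=np.array([[cx+i*w/2,cy+j*h/2,.012] for i,j in((-1,-1),(1,-1),(1,1),(-1,1))]); q=R.from_euler('z',-1.916).apply(q)+[.5542,-.3036,0]
    cv2.polylines(im,[proj(q,p).astype(np.int32)],True,(0,255,0),1)
cv2.imwrite('pics/w3.png',im); togo(.5785,-.3453,.050,.508+np.pi/2)
E
```

```text
clock: 18.85
eef_pos: [0.58, -0.3419, 0.1349]
tool_rot: [-0.252, 0.968, 0.001, -0.001]
ft_force: [-0.0, 0.5, -2.3]
grip_width: 0.0186
grasp_force: 59.7
shift [ 0.021 -0.016  0.568] turn 0.0008 or -0.9992 j6 -1.04 t 18.9 tcp [ 0.5802 -0.3418  0.1352] w 0.0183
```

View pics/w3.png

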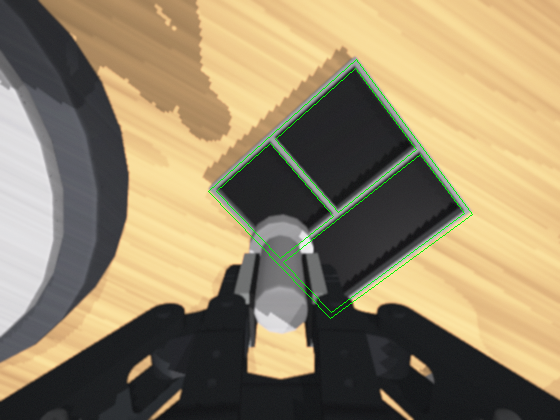

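The green outlines lie on the square tray's rims and ribs, with the stud held upright at (281,270). I'll lower and release it.

```bash
python3 -m creep '0 0.02 -0.015 0.2 0;0 0.02 -0.015 0.4 0;0 0.02 -0.015 0.52 0;0 0.02 -0.015 0.565 0;0 0.02 -0.015 0.565 0;0.4 0.02 -0.015 0.565 0;0.4 0.02 -0.015 0.565 0;0.4 0.02 -0.015 0.565 0;0.45 0.02 -0.015 0.2 0;0.45 0.02 -0.015 -0.1 0;0.45 0.02 -0.015 -0.1 0'
python3 - <<'E'
from h import *
togo(.449,-.1183,.14,-1.916)
E
```

```text
clock: 20.27
eef_pos: [0.5812, -0.3492, 0.1569]
tool_rot: [-0.251, 0.968, -0.004, 0.004]
ft_force: [-1.0, -1.0, -0.7]
grip_width: 0.0381
grasp_force: 0.0
shift [0.022 1.775 0.096] turn 0.2716 or -0.7284 j6 -1.05 t 20.275 tcp [ 0.5812 -0.3492  0.1569] w 0.0381
```

```bash
python3 -m creep '0.5 0 0.4 0 0.06;1 0 0.7 0 0.12;1 0 0.9 0 0.18;1 0 0.9 0 0.24;1 0 0.9 0 0.27;1 0 0.9 0 0.27'
python3 - <<'E'
from h import *
togo(.449,-.1183,.032,-1.916)
E
```

```text
clock: 21.02
eef_pos: [0.5123, -0.2292, 0.1503]
tool_rot: [0.169, 0.986, 0.0, -0.001]
ft_force: [-0.3, -0.0, 0.6]
grip_width: 0.0858
grasp_force: 0.0
shift [0.643 0.557 0.789] turn 0.0021 or -0.9979 j6 -0.08 t 21.025 tcp [ 0.5123 -0.2292  0.1503] w 0.0858
```

```bash
python3 -m creep '1 0.3 0.25 0 0;1 0.6 0.5 0 0;1 0.643 0.557 0.1 0;1 0.643 0.557 0.4 0;1 0.643 0.557 0.7 0;1 0.643 0.557 0.785 0;1 0.643 0.557 0.785 0' && python3 -m creep '0 0 0 0 0;0 0 0 0 0;0 0 0 0 0;0 0 0 0 0;0 0 0 0 0;0 0 0 -0.3 0;0 0 0 -0.7 0;0 0 0 -0.75 0;0 0 0 -0.75 0'
python3 - <<'E'
from h import *
togo(.5174,-.3233,.145,-1.916)
E
```

```text
clock: 21.9
eef_pos: [0.4492, -0.1186, 0.0328]
tool_rot: [0.169, 0.986, 0.0, -0.001]
ft_force: [-0.2, -0.5, 0.3]
grip_width: 0.0853
grasp_force: 0.0
clock: 23.02
eef_pos: [0.4495, -0.1186, 0.146]
tool_rot: [0.169, 0.986, -0.0, 0.0]
ft_force: [-0.8, 0.7, -4.0]
grip_width: 0.0463
grasp_force: 63.6
shift [-0.882 -1.136  0.007] turn 0.0017 or -0.9983 j6 0.08 t 23.025 tcp [ 0.4495 -0.1186  0.146 ] w 0.0463
```

```bash
python3 -m creep '0 -0.3 -0.35 0 0;0 -0.6 -0.7 0 0;0 -0.88 -1 0 0;0 -0.88 -1 0 0;0 -0.88 -1 0 0'
python3 - <<'E'
from h import *
togo(.5174,-.3233,.038,-1.916)
E
```

```text
clock: 23.65
eef_pos: [0.5225, -0.3037, 0.1426]
tool_rot: [0.17, 0.985, 0.001, -0.003]
ft_force: [-0.8, 0.5, -3.9]
grip_width: 0.0455
grasp_force: 63.4
shift [-0.016 -0.136  0.697] turn 0.0013 or -0.9987 j6 -0.19 t 23.65 tcp [ 0.5225 -0.3037  0.1426] w 0.0455
```

```bash
python3 -m creep '0 -0.016 -0.136 0 0;0 -0.016 -0.136 0 0;0 -0.016 -0.136 0.3 0;0 -0.016 -0.136 0.55 0;0 -0.016 -0.136 0.65 0;0 -0.016 -0.136 0.69 0;0 -0.016 -0.136 0.69 0;0.7 -0.016 -0.136 0.69 0;0.7 -0.016 -0.136 0.69 0;0.7 -0.016 -0.136 0.69 0;0.7 -0.016 -0.136 0.3 0;0.7 -0.016 -0.136 0 0'
python3 - <<'E'
from h import *
togo(.4436,.1121,.16,.4549+np.pi/2)
E
```

```text
clock: 25.15
eef_pos: [0.5198, -0.3242, 0.1477]
tool_rot: [0.169, 0.986, -0.0, 0.0]
ft_force: [0.4, -1.5, 0.2]
grip_width: 0.0596
grasp_force: 0.0
shift [ 1.449  2.573 -0.084] turn -0.253 or 0.747 j6 -0.22 t 25.15 tcp [ 0.5198 -0.3242  0.1477] w 0.0596
```

```bash
python3 -m creep '0.6 0.2 0.35 -0.08 0;0.6 0.4 0.65 -0.08 0;0.6 0.5 0.9 -0.08 0;0.6 0.5 0.9 -0.08 0' && python3 -m creep '0.6 0.2 0.35 0 -0.06;0.6 0.4 0.65 0 -0.12;0.6 0.5 0.9 0 -0.18;0.6 0.5 0.9 0 -0.24;0.6 0.5 0.9 0 -0.253;0.6 0.5 0.9 0 -0.253'
python3 - <<'E'
from h import *
togo(.4436,.1121,.04,.4549+np.pi/2)
E
```

```text
clock: 25.65
eef_pos: [0.4936, -0.1693, 0.1585]
tool_rot: [0.167, 0.986, 0.0, 0.0]
ft_force: [-0.1, -0.2, 0.5]
grip_width: 0.0512
grasp_force: 0.0
clock: 26.4
eef_pos: [0.4687, -0.02, 0.1581]
tool_rot: [-0.225, 0.974, -0.0, 0.0]
ft_force: [0.7, -0.2, 0.3]
grip_width: 0.051
grasp_force: 0.0
shift [-0.235  0.866  0.787] turn -0.0004 or 0.9996 j6 -0.5 t 26.4 tcp [ 0.4687 -0.02    0.1581] w 0.051
```

```bash
python3 -m creep '0.6 -0.1 0.4 0 0;0.6 -0.2 0.75 0 0;0.6 -0.235 0.866 0 0;0.6 -0.235 0.866 0 0;0.6 -0.235 0.866 0.3 0;0.6 -0.235 0.866 0.6 0;0.6 -0.235 0.866 0.74 0;0.6 -0.235 0.866 0.785 0;0.6 -0.235 0.866 0.785 0' && python3 -m creep '0 0 0 0 0;0 0 0 0 0;0 0 0 0 0;0 0 0 0 0;0 0 0 0 0;0 0 0 0 0;0 0 0 -0.3 0;0 0 0 -0.6 0;0 0 0 -0.75 0;0 0 0 -0.75 0'
python3 - <<'E'
from h import *
togo(.5667,-.2688,.155,-1.916)
E
```

```text
clock: 27.52
eef_pos: [0.4433, 0.112, 0.0402]
tool_rot: [-0.225, 0.974, -0.0, 0.0]
ft_force: [-0.2, 0.1, 0.1]
grip_width: 0.0511
grasp_force: 0.0
clock: 28.78
eef_pos: [0.4432, 0.1131, 0.1533]
tool_rot: [-0.226, 0.974, 0.0, 0.001]
ft_force: [0.1, -0.6, -7.5]
grip_width: 0.0127
grasp_force: 60.8
shift [ 0.38  -2.649 -0.012] turn 0.2548 or -0.7452 j6 -0.21 t 28.775 tcp [0.4432 0.1131 0.1533] w 0.0127
```

```bash
python3 -m creep '0 0.04 -0.3 0 0;0 0.08 -0.6 0 0;0 0.12 -0.88 0 0;0 0.12 -0.88 0 0' && python3 -m creep '0 0.04 -0.3 0 0.05;0 0.08 -0.6 0 0.1;0 0.12 -0.88 0 0.15;0 0.12 -0.88 0 0.2;0 0.12 -0.88 0 0.255;0 0.12 -0.88 0 0.255'
python3 - <<'E'
from h import *
togo(.5667,-.2688,.155,-1.916)
E
```

```text
clock: 29.28
eef_pos: [0.4837, -0.0162, 0.1499]
tool_rot: [-0.223, 0.975, 0.0, -0.002]
ft_force: [-0.3, 0.7, -6.4]
grip_width: 0.0128
grasp_force: 61.5
clock: 30.02
eef_pos: [0.5249, -0.1392, 0.1501]
tool_rot: [0.171, 0.985, 0.0, -0.002]
ft_force: [0.1, 0.3, -6.5]
grip_width: 0.0133
grasp_force: 62.0
shift [-0.553 -0.72  -0.035] turn 0.0005 or -0.9995 j6 0.08 t 30.025 tcp [ 0.5249 -0.1392  0.1501] w 0.0133
```

```bash
python3 -m creep '0 -0.25 -0.35 0 0;0 -0.5 -0.65 0 0;0 -0.553 -0.72 0 0;0 -0.553 -0.72 0 0;0 -0.553 -0.72 0 0'
python3 - <<'E'
from h import *
im=camera('wrist')[:,:,::-1]; cv2.imwrite('pics/w4.png',im); togo(.5667,-.2688,.046,-1.916)
E
```

```text
clock: 30.65
eef_pos: [0.5669, -0.2681, 0.1516]
tool_rot: [0.171, 0.985, 0.001, -0.001]
ft_force: [0.1, 0.7, -6.6]
grip_width: 0.013
grasp_force: 62.0
shift [-0.    -0.006  0.706] turn 0.0005 or -0.9995 j6 -0.1 t 30.7 tcp [ 0.5672 -0.2681  0.152 ] w 0.0132
```

View pics/w4.png

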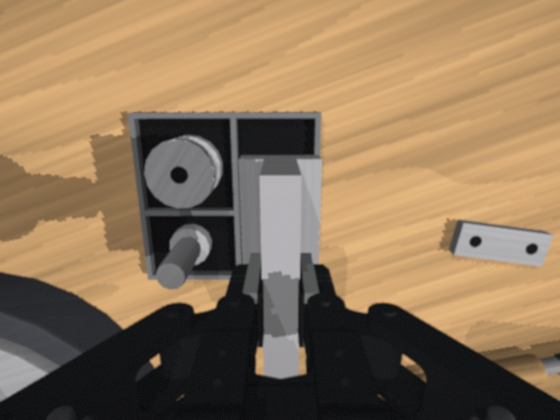

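The large roller (180,172) and stud (190,245) sit in their cells, and the T guide is held aligned over the long cell (280,250). I'll lower and release it.

```bash
python3 -m creep '0 0 0 0.25 0;0 0 0 0.5 0;0 0 0 0.65 0;0 0 0 0.7 0;0 0 0 0.7 0;0 0 0 0.7 0;0.35 0 0 0.7 0;0.35 0 0 0.7 0;0.35 0 0 0.7 0;0.35 0 0 0.4 0;0.35 0 0 0 0;0.35 0 0 -0.5 0' && python3 -m creep '0.5 0.5 0.5 -0.3 0;0.5 1 1 -0.3 0;0.5 1 1 -0.3 0;0.5 1 1 -0.3 0;0.5 1 1 -0.3 0'
python3 - <<'E'
from h import *
P={c:camera_params(c) for c in('top','scene')}; I={c:camera(c) for c in P}
X={'vee_block':(.523,.276),'small_roller':(.591,.314),'tee_guide':(.567,-.269),'large_roller':(.517,-.323),'stud':(.578,-.345)}
for t,x in X.items():
    V=[(m,P[c]) for c in P if (m:=mask(t,c,x,P[c])) is not None]
    if not V: print(t,'none'); continue
    v,f=fit(t,V,x,[.508,-.345]); o=(.552,.2925,.508) if x[1]>0 else (.5542,-.3036,-1.916)
    print(t,len(V),'tray xy',R.from_euler('z',-o[2]).apply([v[0]-o[0],v[1]-o[1],0])[:2].round(4),'z',v[3].round(4),'cost',round(f,3))
def crop(c,u,v,h): return cv2.resize(I[c][v-h:v+h,u-h:u+h,::-1],(290,290),interpolation=cv2.INTER_CUBIC)
cv2.imwrite('pics/end.png',np.vstack([np.hstack([crop('top',405,194,42),crop('top',162,188,42)]),np.hstack([crop('scene',165,150,45),crop('scene',378,340,60)])]))
for t in('hex_nut','flat_ring','clamp_plate'): print(t,[np.round(d['at'],3).tolist() for d in spot_point(t,'top')[:2]])
print(telemetry.get_obs()['clock'])
E
```

```text
clock: 32.2
eef_pos: [0.5675, -0.2699, 0.2167]
tool_rot: [0.172, 0.985, 0.0, -0.0]
ft_force: [1.9, 0.1, -0.3]
grip_width: 0.0301
grasp_force: 0.0
clock: 32.83
eef_pos: [0.4771, -0.0764, 0.2614]
tool_rot: [0.171, 0.985, 0.0, 0.001]
ft_force: [1.3, -1.3, -0.6]
grip_width: 0.0426
grasp_force: 0.0
vee_block 2 tray xy [-0.0327  0.0006] z 0.0031 cost 0.085
small_roller 2 tray xy [ 0.0478 -0.0016] z 0.0046 cost 0.119
tee_guide 2 tray xy [-0.0369  0.0015] z 0.0028 cost 0.33
large_roller 2 tray xy [ 0.0294 -0.0264] z 0.0034 cost 0.166
stud 2 tray xy [0.0344 0.0366] z 0.0048 cost 0.164
hex_nut [[0.668, 0.003, -0.0], [0.552, 0.291, -0.0]]
flat_ring [[0.665, 0.108, -0.001]]
clamp_plate [[0.661, -0.11, 0.001]]
33.575
```

View pics/end.png

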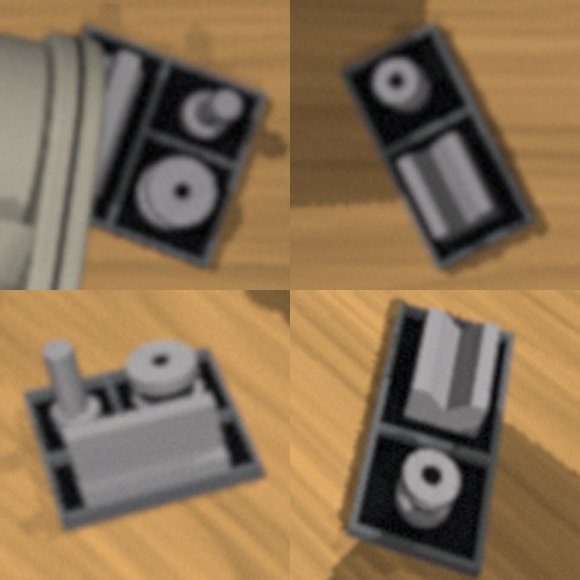

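All five parts stand upright in their cells, with the T guide partly hidden by the arm from above but clear in the scene view (150,460). The fitted positions are within 4 mm of the cell centres and the bystanders haven't moved. I'll hand in.

```bash
python3 -c "
from workcell import ticket
print(ticket.job_done())"
```

```text
the job is handed in; nothing more can be done
None
```

Job handed in at about 34 s of the 122 s allowed: both kits are made up, with all five parts upright within about 4 mm of their cell centres and the bystanders where they started; the hand-in gave no pass/fail verdict.

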